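# Take the keyhole-hung caddy off its screws and stand it on the mat

## Robot

A 6-joint arm with a two-finger parallel gripper is mounted at the origin on a cart in front of the work surface, level with it; the furniture and walls round the work are solid. World frame = base frame: x ahead of the robot, y to its left, z up, the work surface at z = 0. Lengths are in mm, angles in rad, forces in N, time in s.
With the tool pointing down it reaches from about 350 to 775 mm from the base axis. Payload 7.3 kg.
Tool frame: the origin (TCP) lies between the finger pads; the fingertips stand 11 mm ahead of it and the grasp point (between the pads) lies 8 mm behind it (bot.tcp_to_tips is the distance from the TCP to the fingertips, in mm); z points along the fingers, y is the line along which they close (so a half turn about z gives the same grasp; the last joint's range is limited). The gripper opens to 92 mm and grips with 3 to 60 N. Pads are 19 mm wide; open, the fingers measure 130 mm over their backs; the gripper's body (75 mm by 190 mm) begins 47 mm behind the grasp point.
Start: joints at [1.09, 0.342, 1.524, -0, 1.275, -0.146], TCP at [172.49, 495.874, 237.741] pointing down, gripper open.
Joint ranges: [-2.53, 2.53], [-0.77, 2.02], [0.04, 2.7], [-1, 4.14], [0.28, 2.66], [-3.11, 3.11]. Speed limits (rad/s): [2.57, 2.57, 3.14, 3.14, 3.14, 3.14].

## Interface

Orientations are given as a unit quaternion [w, x, y, z].
In Python, from rig import bot, vision, workorder, observe gives the robot as it stands (bot), with the cameras (vision), the job (workorder) and the readings as plain functions.
- The arm moves only by the tool step_hand, called as name(argument=value, ...), one argument or row to a line, values as JSON. Schema: {"type":"object","properties":{"rows":{"type":"array","items":{"type":"object","properties":{"jaw":{"type":"number"},"sx":{"type":"number"},"sy":{"type":"number"},"sz":{"type":"number"},"wx":{"type":"number"},"wy":{"type":"number"},"wz":{"type":"number"}},"additionalProperties":false,"required":["jaw"]},"minItems":1,"maxItems":12},"clamp_n":{"type":"number"},"only":{"type":"string"},"quiet":{"type":"boolean"},"lines":{"type":"string"}},"required":["rows"],"additionalProperties":false}. rows is a list of rows, 1 to 12 of them, each an object with the fields jaw (the opening from 0.0 (shut) to 1.0 (fully open)), sx, sy, sz (the shift in mm), wx, wy, wz (a rotation vector in rad); a field left out counts as zero (the opening has to be given); each row is the pose to reach, as a shift and turn from the pose commanded when the call began, along the tool's axes at that moment; what a row does not reach only later rows make up. A row lasts 1/10 s, in which the tool goes at most 50 mm and 0.15 rad, less where a joint would pass 70% of its speed; a pose out of reach is approached as far as the arm can. The fingers move at their own pace and stop on an object; clamp_n is the grip in N (left out, the last holds). Time passes only in rows, so rows that do not move let the fingers close. The tool returns the time, the measured TCP pose, the force, the opening and the grip force at its end. only (a regular expression) keeps the lines of the reply that match it, lines (a string "A,B") keeps lines A to B, and quiet returns only ok. Input that does not fit is refused with a message, and nothing moves.
- observe(): the state, without advancing time (a new reading comes with each control period).
- vision.camera(name): name is "side" or "top"; returns a dict with "frame" (420x560x3 uint8, red, green, blue), "fx", "fy", "cx", "cy" (pixels), "position" and "orientation" of the camera in the world. Camera axes: x right, y down, z forward; pixel columns grow to the right and rows downward; lengths in mm; the calibration is good to about 2 mm. A picture is of the moment at which its call begins. There is no depth.
- workorder.sign_off(): hands the job in; it is judged then, once.
The state is a dict: "time": time; "joint_positions": joint angles; "dq": joint speeds; "joint_torque": joint torques, N m; "ee_pos": TCP position; "eef_rot": TCP orientation; "force": force on the tool from outside, world axes, zero at the start; "wrist_torque": the same for the moment, N m; "width": opening from 0.0 (shut) to 1.0 (fully open); "grip_force": force on a finger pad.
Only numpy, scipy, OpenCV 4.12 (cv2) and the standard library are available. Lean on these libraries where they do the work, as an engineer would, in place of code of your own. Each camera call takes 0.05 s, during which the arm holds its last target. There are 200 camera calls.

## Task

The aluminium instrument caddy hangs by two keyholes on the screws of the plywood stand. Take it off (lift it until the screw heads come into the round holes, then pull it off towards its open tray side), and stand it upright on its tray bottom about in the middle of the square rubber mat, not letting go before it is down. Leave the bowl and the spatula where they are.

Things in the scene. Friction and masses are not known exactly. Their poses are not given: they have to be found in the camera images.
- caddy: Bare aluminium instrument caddy, 70 (x) x 140 (y) x 150 mm (z), 5 mm sheet, about 0.35 kg, empty, loose. Origin: centre of its underside; z up, +x to its back plate (x +30 to +35, 95 mm high), which hangs against the stand's board. Front lip 27 mm high at -x, side walls 40 mm; at each end a 26 mm wide cheek rises at x = 0 to z = 150 and carries the handle.
- handle (a point): Centre of the caddy's handle, a black bar along the caddy's y, 12 mm thick (x), 18 mm high (z), 130 mm free length; 140 mm above the underside at x = y = 0. Grip its middle from above, fingers closing along x. Beside it nothing of the caddy rises above 95 mm over its underside. Axes as the caddy's.
- keyhole_left (a point): Centre of the round lower part of the caddy's keyhole at y = +40, in mid-plate (x = 32.5), 53 mm above the underside. 24 mm across, it goes right through; from its top a 9 mm wide slot rises to 80 mm. While hung, the screw shank bears on the top of the slot with its head in front of the plate (-x side): the caddy must rise 24 mm (20 to 28 will do) to bring the head into the round hole.
- keyhole_right (a point): The same for the other keyhole, at y = -40.
- stand: Fixed stand. Dark steel foot plate 110 (x) x 160 (y) x 8 mm, upright plywood board 160 mm wide and 14 mm thick, top edge at z = 155. Origin: centre of the foot's underside, on the worktop; z up. The board's front face is at x = +30 and looks to -x; the caddy hangs before it, its underside 50 mm above the worktop, its origin at about x = -5, y = 0, leaning out at the top by about 0.025 rad.
- screw_left (a point): Middle of the front of the screw head at y = +40 of the stand, 127 mm above the worktop. The screw is level, along the stand's x: from the board 8 mm of shank, 6 mm thick, then a head 14 mm across, 4 mm thick. The caddy's plate has 3 mm play between board and head. With the heads in the round holes, 15 mm of pull along the stand's -x frees the caddy (30 is well clear).
- screw_right (a point): The same for the other screw, at y = -40.
- mat: Black square ribbed rubber mat, 170 x 170 x 5 mm, fixed flat on the worktop; origin at the centre of its underside, its top at z = 5.
- flask_press: Tall fixed green press with two steel columns standing behind the middle of the work, foot 150 (x) x 250 mm (y), a cross bar on top at 0.65 m height; origin at the centre of its underside. Swing the arm round in front of it, not through it.
- model_vice: Fixed round green vice, foot 180 mm across, jaws up to 132 mm above the worktop; origin at the centre of its underside. Carry the caddy over or round it.
- bowl: Green rubber mixing bowl, 123 mm across and 71 mm high, loose, a bystander; origin at the centre of its underside.
- spatula: Plaster spatula with a brown handle and steel blade, 214 x 38 x 12 mm, lying loose roughly along world x, a bystander; origin at the middle of its underside.

How it is judged:
By the outcome, as a careful person would: the job done as asked, in the order asked, and still so for the second after the job is handed in, with the robot touching nothing.
It also fails if it takes over 48 s, if anything falls off the work surface, if the arm or the gripper's body presses on something with over 40 N, if the wrist force passes 120 N, or if a joint passes its speed limit or range.

## Working session

There is one attempt and no reset: what is moved stays moved. The work goes in short steps, Python scripts to look and compute and a tool call to move; the robot and the scene stay as the last step left them, time stands still between calls to the robot, and variables do not carry over. Pictures are saved under pics/ and viewed, at most 10 in all, crops included, and the job is handed in when it is done.

```bash
ls; mkdir -p pics; python3 - <<'E'
from rig import bot, vision, workorder, observe
import cv2,json,numpy as np
for n in("side","top"):
    c=vision.camera(n); f=c.pop("frame"); cv2.imwrite(f"pics/{n}0.png",f[:,:,::-1]); 
    json.dump({k:np.array(v).tolist() for k,v in c.items()},open(f"{n}.json","w")); print(n,c)
print(observe())
E
```

```text
pics
rig.py
side {'fx': 486.1383809056663, 'fy': 486.1383809056663, 'cx': 281.3554932053893, 'cy': 210.499110201196, 'position': array([  324.76909072, -1172.45844834,   930.00128373]), 'orientation': array([-0.46386151,  0.8802426 , -0.08432897,  0.05379669])}
top {'fx': 459.7591804510811, 'fy': 459.7591804510811, 'cx': 278.0906460543518, 'cy': 207.1865114170755, 'position': array([ 277.626606  ,  -47.09062791, 1522.6687102 ]), 'orientation': array([ 0.0749926 , -0.68843014,  0.71694278, -0.08020666])}
{'time': 0.1, 'joint_positions': array([ 1.09002997e+00,  3.42632078e-01,  1.52491606e+00, -2.11388887e-05,
        1.27540596e+00, -1.45992558e-01]), 'dq': array([ 0.00082827, -0.00273689, -0.00288164,  0.00048416,  0.00087139,
       -0.00039981]), 'joint_torque': array([ 2.59015542e-03, -4.32007527e+01, -2.44696587e+01,  7.20980228e-02,
        5.26655058e-02, -8.76867671e-05]), 'ee_pos': array([172.30976469, 495.54826681, 237.12723133]), 'eef_rot': array([-2.00233563e-04,  1.66603262e-01,  9.86023777e-01, -6.50688607e-04]), 'force': array([ 0.39740876, -0.10043726,  0.79740563]), 'wrist_torque': array([-0.02920802,  0.03175339,  0.04987835]), 'grip_force': 0.0, 'width': 0.9973461009206379}
```

View pics/side0.png

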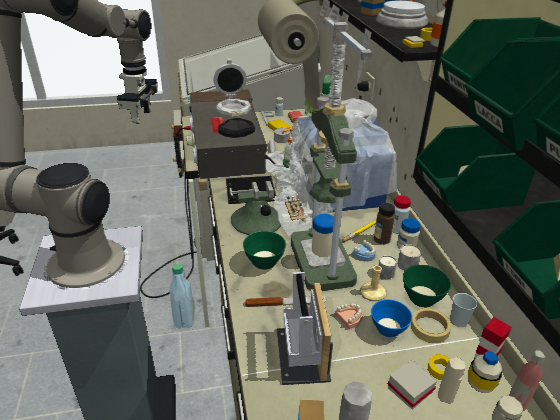

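View pics/top0.png

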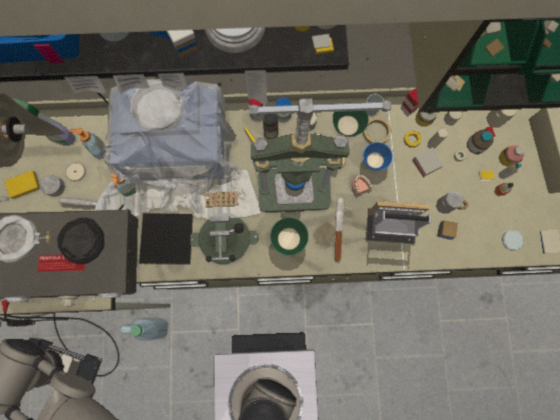

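The side view shows the stand with the caddy at about (305,330), and the mat is hidden behind the vice. The top view shows the caddy and stand at (398,225), mat (166,238), vice (224,240), bowl (290,237), spatula (339,230) and press (295,180). Next I'll enlarge the stand and mat.

```bash
python3 - <<'E'
import cv2,numpy as np
t=cv2.imread("pics/top0.png"); s=cv2.imread("pics/side0.png")
def crop(i,x,y,w,h,k): return cv2.resize(i[y:y+h,x:x+w],None,fx=k,fy=k,interpolation=cv2.INTER_CUBIC)
cv2.imwrite("pics/c1.png",crop(t,355,190,90,75,8))
cv2.imwrite("pics/c2.png",crop(s,260,260,90,130,4.6))
E
```

```text
(no output)
```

View pics/c1.png

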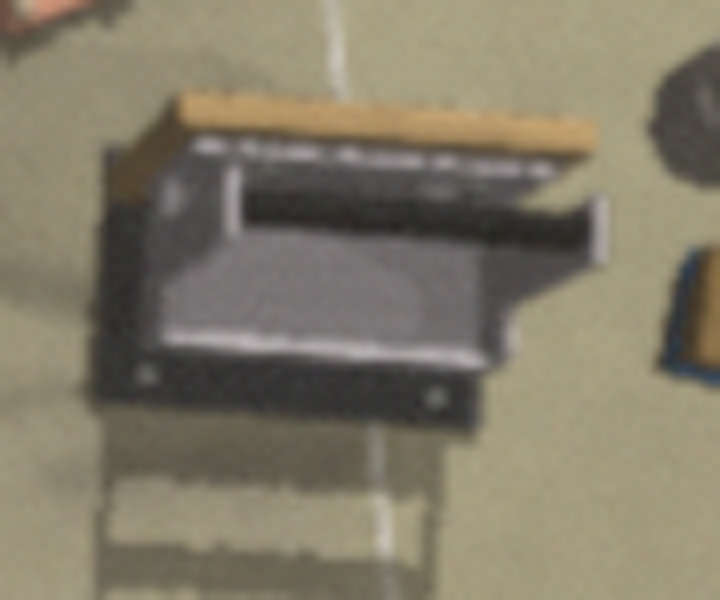

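View pics/c2.png

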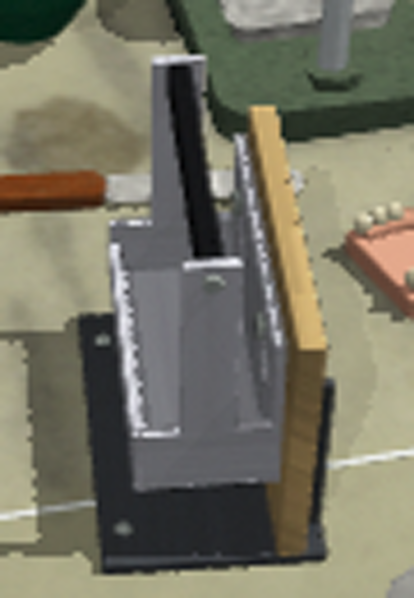

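```bash
cat > geo.py <<'E'
import json,numpy as np
from scipy.spatial.transform import Rotation as R
from scipy.optimize import least_squares
C={n:json.load(open(n+".json")) for n in("side","top")}
def rot(q): return R.from_quat([q[1],q[2],q[3],q[0]])
def proj(n,P):
    c=C[n]; p=rot(c["orientation"]).inv().apply(np.atleast_2d(P)-c["position"])
    return np.c_[c["fx"]*p[:,0]/p[:,2]+c["cx"],c["fy"]*p[:,1]/p[:,2]+c["cy"]]
def unproj(n,uv,z):
    c=C[n]; u,v=uv; d=rot(c["orientation"]).apply([(u-c["cx"])/c["fx"],(v-c["cy"])/c["fy"],1])
    return np.array(c["position"])+d*(z-c["position"][2])/d[2]
def fit(obs,z0,x0):  # obs: (cam,px,model pt); pose x,y,yaw
    f=lambda q:np.concatenate([(proj(n,R.from_euler('z',q[2]).apply(m)+[q[0],q[1],z0])-px).ravel() for n,px,m in obs])
    s=least_squares(f,x0,loss='soft_l1'); return s.x,f(s.x).reshape(-1,2)
E
python3 - <<'E'
from geo import *
import cv2
t=lambda u,v:((u+.5)/8-.5+355,(v+.5)/8-.5+190)
s=lambda u,v:((u+.5)/4.6-.5+260,(v+.5)/4.6-.5+260)
st=[("top",t(595,150),[30,-80,155]),("top",t(180,122),[30,80,155]),("top",t(183,95),[44,80,155]),("top",t(597,122),[44,-80,155]),
("top",t(95,402),[-55,80,8]),("top",t(478,432),[-55,-80,8]),
("side",s(104,572),[-55,-80,0]),("side",s(80,315),[-55,80,8]),("side",s(300,350),[30,-80,155]),("side",s(326,350),[44,-80,155]),
("side",s(250,107),[30,80,155]),("side",s(275,108),[44,80,155]),("side",s(327,556),[55,-80,0])]
q,r=fit(st,0,[400,-300,0]); print("stand",q); print(r.round(1).tolist())
cd=[("side",s(183,265),[-13,-70,150]),("side",s(241,262),[13,-70,150]),("side",s(152,60),[-13,70,150]),("side",s(207,57),[13,70,150]),
("top",t(232,170),[13,67.5,150]),("top",t(232,236),[-13,67.5,150]),("top",t(600,200),[13,-67.5,150]),("top",t(600,265),[-13,-67.5,150])]
q2,r=fit(cd,50,[400,-300,0]); print("caddy top",q2); print(r.round(1).tolist())
print("caddy handle in stand frame",R.from_euler('z',-q[2]).apply([q2[0]-q[0],q2[1]-q[1],0]))
i=cv2.imread("pics/top0.png")[205:275,130:200]
m=(i.max(2)<38).astype('uint8')
k=cv2.findContours(m,0,2)[0]; k=max(k,key=cv2.contourArea); h=cv2.approxPolyDP(k,4,True)[:,0]+[130,205]
print(h.tolist()); w=[unproj("top",p,5) for p in h]; print(np.round(w,1))
for n,uv,z in(("bowl",(290,237),71),("vice",(224,240),60)): print(n,unproj("top",uv,z))
E
```

```text
stand [ 541.93804061 -441.85640479  -87.9648774 ]
[[-0.8, -3.4], [-1.1, 2.1], [-1.9, 1.0], [-1.6, -4.4], [2.4, 1.7], [2.5, -3.9], [5.7, 2.7], [-2.5, 1.7], [5.1, -2.3], [5.9, -3.2], [-3.2, -1.5], [-2.8, -2.5], [4.9, -1.7]]
caddy top [ 529.81843708 -439.84102643   37.57507397]
[[-0.2, 0.1], [-0.0, 0.2], [-0.1, -1.5], [-0.5, -1.3], [0.5, -0.5], [0.2, -0.1], [0.4, -0.5], [0.3, 0.0]]
caddy handle in stand frame [-12.12017358   2.01194727   0.        ]
[[141, 252], [146, 250]]
[[483.1 393.9   5. ]
 [489.1 377.5   5. ]]
bowl [502.97187886 -98.54400385  71.        ]
vice [503.52917947 113.06829226  60.        ]
```

```bash
sed -i "s/loss='soft_l1'/loss='soft_l1',x_scale=[10,10,.05]/" geo.py
python3 - <<'E'
from geo import *
import cv2
t=lambda u,v:((u+.5)/8-.5+355,(v+.5)/8-.5+190)
s=lambda u,v:((u+.5)/4.6-.5+260,(v+.5)/4.6-.5+260)
st=[("top",t(595,150),[30,-80,155]),("top",t(180,122),[30,80,155]),("top",t(183,95),[44,80,155]),("top",t(597,122),[44,-80,155]),
("top",t(95,402),[-55,80,8]),("top",t(478,432),[-55,-80,8]),
("side",s(104,572),[-55,-80,0]),("side",s(80,315),[-55,80,8]),("side",s(300,350),[30,-80,155]),("side",s(326,350),[44,-80,155]),
("side",s(250,107),[30,80,155]),("side",s(275,108),[44,80,155]),("side",s(327,556),[55,-80,0])]
q,r=fit(st,0,[542,-441,-.12]); print("stand",q); print(r.round(1).tolist())
cd=[("side",s(183,265),[-13,-70,150]),("side",s(241,262),[13,-70,150]),("side",s(152,60),[-13,70,150]),("side",s(207,57),[13,70,150]),
("top",t(232,170),[13,67.5,150]),("top",t(232,236),[-13,67.5,150]),("top",t(600,200),[13,-67.5,150]),("top",t(600,265),[-13,-67.5,150])]
q2,r=fit(cd,50,[530,-440,-.12]); print("caddy top",q2); print(r.round(1).tolist())
print("handle in stand frame",R.from_euler('z',-q[2]).apply([q2[0]-q[0],q2[1]-q[1],0]))
i=cv2.imread("pics/top0.png"); print(i[238,150:180:10].tolist(), i[238,130:142].max(1),i[238,188:200].max(1),i[208:220,165].max(1),i[258:270,165].max(1))
cv2.imwrite("pics/c3.png",cv2.resize(i[200:280,125:260],None,fx=5.5,fy=5.5,interpolation=cv2.INTER_CUBIC))
E
```

```text
stand [ 5.38784486e+02 -4.41533234e+02 -1.18557892e-01]
[[0.5, 0.6], [-0.1, 0.1], [-0.3, -1.0], [0.3, -0.4], [0.4, -0.2], [0.7, -0.2], [-0.4, 0.8], [-0.4, -0.6], [-0.6, -0.4], [0.5, -0.7], [-0.2, -0.8], [0.3, -1.2], [0.0, 1.3]]
caddy top [ 5.29818437e+02 -4.39841026e+02 -1.24037879e-01]
[[-0.2, 0.1], [-0.0, 0.2], [-0.1, -1.5], [-0.5, -1.3], [0.5, -0.5], [0.2, -0.1], [0.4, -0.5], [0.3, 0.0]]
handle in stand frame [-9.10326401  0.61982141  0.        ]
[[35, 32, 39], [39, 42, 43], [40, 39, 44]] [ 40  43  43  44  41  41  49  98 129 132 109  65] [ 48  47  70 100 111 104  98  98  97  95  89  83] [142 142 141 136 127  95  53  41  45  36  39  45] [ 36  41  39  37  45  63 110 150 149 149 148 147]
```

View pics/c3.png

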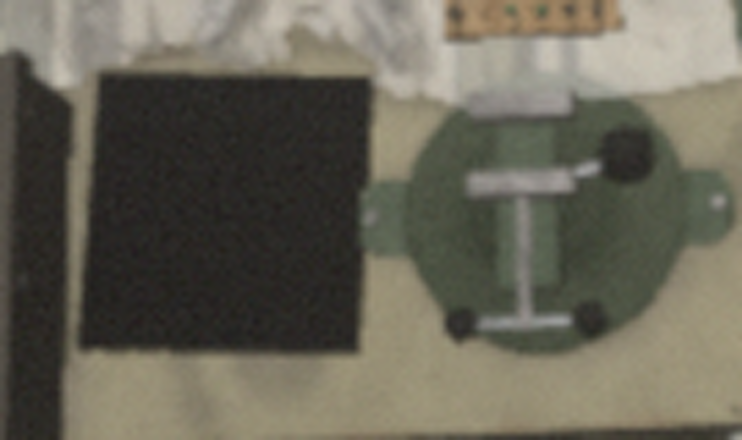

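Stand, caddy and mat agree with the stated sizes. The mat's crop corners are (100,75), (370,80), (358,350) and (80,347). The vice is beside it at about (540,190), and the furnace wall is at crop x < 70.

```bash
cat > go.py <<'E'
from geo import *
from rig import bot, vision, workorder, observe
def Rt(yaw,lean=0): return R.from_euler('z',yaw)*R.from_euler('y',lean)*R.from_matrix(np.array([[0,1,0],[1,0,0],[0,0,-1]]))
def rel(p,yaw=None,lean=0):   # tool-frame shift/turn from the pose now to TCP p
    o=observe(); Q=rot(o["eef_rot"])
    rv=(Q.inv()*Rt(yaw,lean)).as_rotvec() if yaw is not None else np.zeros(3)
    print(np.round(Q.inv().apply(np.array(p)-o["ee_pos"]),1).tolist(),np.round(rv,3).tolist())
E
python3 - <<'E'
from go import *
u=[(100,75),(370,80),(358,350),(80,347)]
w=np.array([unproj("top",((a+.5)/5.5-.5+125,(b+.5)/5.5-.5+200),5) for a,b in u])
print(w.round(1).tolist(),w.mean(0),[np.linalg.norm(w[i]-w[i-1]).round() for i in range(4)],
 [np.arctan2(*(w[0]-w[1])[[1,0]])-np.pi/2,np.arctan2(*(w[1]-w[2])[[1,0]])])
rel([430,150,320],-.12,-.025); rel([520,-300,310],-.12,-.025); rel([530,-440,300],-.12,-.025)
E
```

```text
[[614.1, 391.1, 5.0], [604.3, 225.9, 5.0], [439.5, 233.1, 5.0], [448.0, 399.2, 5.0]] [526.47660201 312.31520891   5.        ] [np.float64(166.0), np.float64(165.0), np.float64(165.0), np.float64(166.0)] [np.float64(-0.05919427027309809), np.float64(-0.04347505214320785)]
[-356.9, -241.8, -82.6] [-0.022, -0.016, 1.356]
[-589.8, -637.2, -72.1] [-0.022, -0.016, 1.356]
[-645.2, -766.2, -62.0] [-0.022, -0.016, 1.356]
```

step_hand(
  rows=[
    {"jaw": 1,"sx": -20,"sy": -15,"sz": -20,"wz": 0.1},
    {"jaw": 1,"sx": -60,"sy": -40,"sz": -50,"wz": 0.25},
    {"jaw": 1,"sx": -100,"sy": -65,"sz": -80,"wz": 0.4},
    {"jaw": 1,"sx": -140,"sy": -95,"sz": -83,"wx": -0.01,"wy": -0.01,"wz": 0.55},
    {"jaw": 1,"sx": -180,"sy": -120,"sz": -83,"wx": -0.01,"wy": -0.01,"wz": 0.7},
    {"jaw": 1,"sx": -220,"sy": -148,"sz": -83,"wx": -0.015,"wy": -0.01,"wz": 0.85},
    {"jaw": 1,"sx": -260,"sy": -175,"sz": -83,"wx": -0.02,"wy": -0.016,"wz": 1.0},
    {"jaw": 1,"sx": -300,"sy": -202,"sz": -83,"wx": -0.022,"wy": -0.016,"wz": 1.15},
    {"jaw": 1,"sx": -335,"sy": -228,"sz": -83,"wx": -0.022,"wy": -0.016,"wz": 1.28},
    {"jaw": 1,"sx": -357,"sy": -242,"sz": -83,"wx": -0.022,"wy": -0.016,"wz": 1.356},
    {"jaw": 1,"sx": -357,"sy": -242,"sz": -83,"wx": -0.022,"wy": -0.016,"wz": 1.356},
  ],
)

```text
time: 1.2
ee_pos: [431.6, 147.5, 320.1]
eef_rot: [0.009, 0.75, 0.661, 0.008]
force: [-0.0, -0.1, 0.0]
width: 0.997
grip_force: 0.0
```

```bash
python3 -c "
from go import *
rel([430,-150,320],-.12,-.025); rel([530,-440,300],-.12,-.025)"
```

```text
[-295.3, 35.8, 0.9] [-0.0, -0.0, -0.006]
[-570.4, 170.9, 24.1] [-0.0, -0.0, -0.006]
```

step_hand(
  rows=[
    {"jaw": 1,"sx": -25},
    {"jaw": 1,"sx": -70,"sy": 5},
    {"jaw": 1,"sx": -118,"sy": 10},
    {"jaw": 1,"sx": -166,"sy": 17},
    {"jaw": 1,"sx": -214,"sy": 24},
    {"jaw": 1,"sx": -262,"sy": 31},
    {"jaw": 1,"sx": -310,"sy": 40,"wz": -0.006},
    {"jaw": 1,"sx": -350,"sy": 60,"wz": -0.006},
    {"jaw": 1,"sx": -390,"sy": 80,"sz": 5,"wz": -0.006},
    {"jaw": 1,"sx": -430,"sy": 100,"sz": 10,"wz": -0.006},
    {"jaw": 1,"sx": -470,"sy": 120,"sz": 15,"wz": -0.006},
    {"jaw": 1,"sx": -505,"sy": 138,"sz": 20,"wz": -0.006},
  ],
)

```text
time: 2.4
ee_pos: [507.9, -368.7, 302.8]
eef_rot: [0.009, 0.746, 0.666, 0.009]
force: [-0.4, 0.1, 0.1]
width: 1.001
grip_force: 0.0
```

```bash
python3 -c "
from go import *
rel([530,-440,300],-.12,-.025)
rel([530,-440,182],-.12,-.025)"
```

```text
[-68.4, 29.8, 3.4] [-0.0, -0.002, 0.008]
[-68.6, 26.9, 121.4] [-0.0, -0.002, 0.008]
```

step_hand(
  rows=[
    {"jaw": 1,"sx": -35,"sy": 15},
    {"jaw": 1,"sx": -62,"sy": 28,"sz": 4},
    {"jaw": 1,"sx": -62,"sy": 28,"sz": 4},
    {"jaw": 1,"sx": -62,"sy": 28,"sz": 4},
  ],
)

```text
time: 2.8
ee_pos: [528.3, -431.7, 298.9]
eef_rot: [0.008, 0.746, 0.666, 0.009]
force: [-0.6, 0.6, -0.3]
width: 1.001
grip_force: 0.0
```

```bash
python3 - <<'E'
from go import *
import cv2
rel([530,-440,300],-.12,-.025)
rel([530,-440,182],-.12,-.025)
s=vision.camera("side")["frame"][:,:,::-1]; t=vision.camera("top")["frame"][:,:,::-1]
k=lambda i,x,y,w,h:cv2.resize(i[y:y+h,x:x+w],(390,520),interpolation=cv2.INTER_CUBIC)
cv2.imwrite("pics/g1.png",np.hstack([k(s,255,230,105,140),k(t,345,130,105,140)]))
E
```

```text
[-8.0, 2.6, -1.1] [-0.002, -0.003, 0.007]
[-8.4, -0.1, 116.9] [-0.002, -0.003, 0.007]
```

View pics/g1.png

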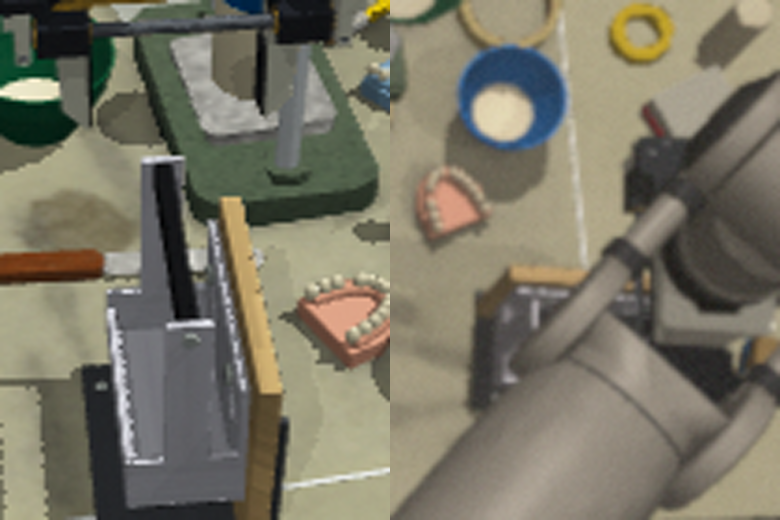

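The open fingers at crop (75,100) and (260,90) straddle the handle at (175,240), and the caddy still hangs undisturbed. I'll go down and close.

step_hand(
  rows=[
    {"jaw": 1,"sx": -8,"sz": 25,"wz": 0.007},
    {"jaw": 1,"sx": -8,"sz": 60,"wz": 0.007},
    {"jaw": 1,"sx": -8,"sz": 90,"wz": 0.007},
    {"jaw": 1,"sx": -8,"sz": 110,"wz": 0.007},
    {"jaw": 1,"sx": -8,"sz": 117,"wz": 0.007},
    {"jaw": 1,"sx": -8,"sz": 117,"wz": 0.007},
    {"jaw": 1,"sx": -8,"sz": 117,"wz": 0.007},
    {"jaw": 0.5,"sx": -8,"sz": 117,"wz": 0.007},
    {"jaw": 0.3,"sx": -8,"sz": 117,"wz": 0.007},
  ],
  clamp_n=30,
)

```text
time: 3.8
ee_pos: [530.4, -441.2, 184.6]
eef_rot: [0.01, 0.748, 0.663, 0.009]
force: [0.3, 0.0, -0.1]
width: 0.875
grip_force: 0.0
```

```bash
python3 - <<'E'
from go import *
import cv2
rel([530,-440,182],-.12,-.025)
s=vision.camera("side")["frame"][:,:,::-1]
cv2.imwrite("pics/g2.png",cv2.resize(s[230:380,245:365],None,fx=4,fy=4,interpolation=cv2.INTER_CUBIC))
E
```

```text
[1.1, -0.6, 2.6] [0.002, 0.0, -0.001]
```

View pics/g2.png

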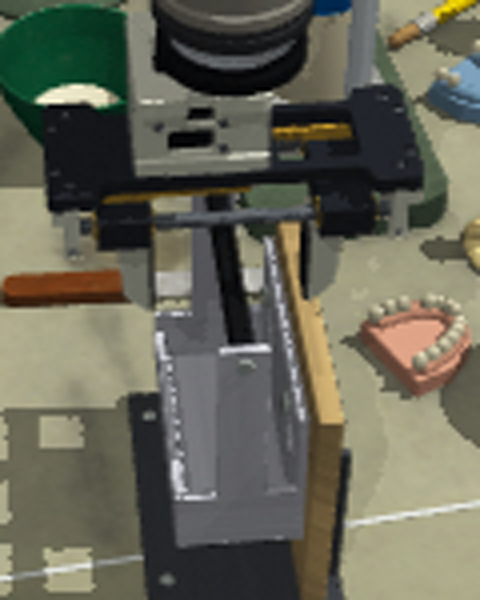

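The fingers, at crop (140,260) and (320,260), sit either side of the handle with no contact. Closing now.

step_hand(
  rows=[
    {"jaw": 0.3,"sz": 2},
    {"jaw": 0.25,"sz": 2},
    {"jaw": 0.25,"sz": 2},
    {"jaw": 0.2,"sz": 2},
    {"jaw": 0.2,"sz": 2},
    {"jaw": 0.0,"sz": 2},
    {"jaw": 0.0,"sz": 2},
    {"jaw": 0.0,"sz": 2},
    {"jaw": 0.0,"sz": 2},
  ],
  clamp_n=30,
)

```text
time: 4.75
ee_pos: [530.2, -440.8, 181.3]
eef_rot: [0.009, 0.748, 0.663, 0.009]
force: [0.6, 0.1, 0.1]
width: 0.124
grip_force: 30.0
```

step_hand(
  rows=[
    {"jaw": 0,"sy": 0.1,"sz": -4},
    {"jaw": 0,"sy": 0.2,"sz": -8},
    {"jaw": 0,"sy": 0.3,"sz": -12},
    {"jaw": 0,"sy": 0.4,"sz": -16},
  ],
)

```text
time: 5.15
ee_pos: [529.9, -440.8, 197.4]
eef_rot: [0.009, 0.749, 0.663, 0.009]
force: [0.8, -0.3, -3.9]
width: 0.13
grip_force: 30.0
```

step_hand(
  rows=[
    {"jaw": 0,"sy": 0.1,"sz": -4},
    {"jaw": 0,"sy": 0.2,"sz": -8},
    {"jaw": 0,"sy": 0.2,"sz": -8},
    {"jaw": 0,"sy": 0.2,"sz": -8},
  ],
)

```text
time: 5.55
ee_pos: [530.0, -440.9, 205.3]
eef_rot: [0.009, 0.749, 0.663, 0.009]
force: [0.3, -0.8, -3.4]
width: 0.126
grip_force: 30.0
```

```bash
python3 - <<'E'
from go import *
import cv2
s=vision.camera("side")["frame"][:,:,::-1]
cv2.imwrite("pics/g3.png",cv2.resize(s[280:390,255:345],None,fx=5,fy=5,interpolation=cv2.INTER_CUBIC))
E
```

```text
(no output)
```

View pics/g3.png

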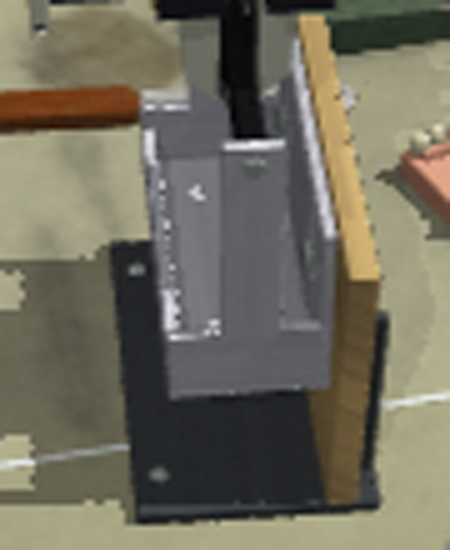

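The caddy has risen 24 mm, clear of its hanging position and still level. The tool carries only its weight (3.4 N). I'll pull straight out, checking the force.

step_hand(
  rows=[
    {"jaw": 0,"sy": -4,"sz": -0.1},
    {"jaw": 0,"sy": -8,"sz": -0.2},
  ],
)

```text
time: 5.8
ee_pos: [521.7, -439.8, 204.8]
eef_rot: [0.009, 0.748, 0.663, 0.009]
force: [0.1, 0.4, -2.7]
width: 0.124
grip_force: 30.0
```

step_hand(
  rows=[
    {"jaw": 0,"sy": -4,"sz": -0.1},
    {"jaw": 0,"sy": -9,"sz": -0.2},
    {"jaw": 0,"sy": -9,"sz": -0.2},
  ],
)

```text
time: 6.1
ee_pos: [512.4, -438.9, 205.3]
eef_rot: [0.009, 0.749, 0.663, 0.009]
force: [0.3, 0.8, -3.3]
width: 0.125
grip_force: 30.0
```

step_hand(
  rows=[
    {"jaw": 0,"sy": -15,"sz": -0.4},
    {"jaw": 0,"sy": -35,"sz": -5},
    {"jaw": 0,"sy": -45,"sz": -25},
    {"jaw": 0,"sy": -50,"sz": -55},
    {"jaw": 0,"sy": -50,"sz": -85},
    {"jaw": 0,"sy": -50,"sz": -108},
    {"jaw": 0,"sy": -50,"sz": -115},
    {"jaw": 0,"sy": -50,"sz": -115},
  ],
)

```text
time: 6.9
ee_pos: [460.8, -432.8, 319.6]
eef_rot: [0.01, 0.749, 0.663, 0.009]
force: [0.3, -1.2, -4.3]
width: 0.126
grip_force: 30.0
```

```bash
python3 -c "
from go import *
rel([430,-150,325],-.05); rel([430,150,325],-.05); rel([526,312,325],-.05)"
```

```text
[277.0, -64.6, -7.1] [0.027, 0.001, -0.071]
[574.8, -100.8, -8.1] [0.027, 0.001, -0.071]
[747.2, -25.1, -6.1] [0.027, 0.001, -0.071]
```

step_hand(
  rows=[
    {"jaw": 0,"sx": 10,"sy": -2,"sz": -2},
    {"jaw": 0,"sx": 30,"sy": -7,"sz": -4,"wx": 0.005,"wz": -0.01},
    {"jaw": 0,"sx": 60,"sy": -14,"sz": -7,"wx": 0.01,"wz": -0.02},
    {"jaw": 0,"sx": 90,"sy": -21,"sz": -7,"wx": 0.015,"wz": -0.03},
    {"jaw": 0,"sx": 120,"sy": -28,"sz": -7,"wx": 0.02,"wz": -0.04},
    {"jaw": 0,"sx": 150,"sy": -35,"sz": -7,"wx": 0.025,"wz": -0.05},
    {"jaw": 0,"sx": 180,"sy": -42,"sz": -7,"wx": 0.027,"wz": -0.06},
    {"jaw": 0,"sx": 210,"sy": -49,"sz": -7,"wx": 0.027,"wz": -0.071},
    {"jaw": 0,"sx": 240,"sy": -56,"sz": -7,"wx": 0.027,"wz": -0.071},
    {"jaw": 0,"sx": 270,"sy": -63,"sz": -8,"wx": 0.027,"wz": -0.071},
    {"jaw": 0,"sx": 300,"sy": -67,"sz": -8,"wx": 0.027,"wz": -0.071},
    {"jaw": 0,"sx": 330,"sy": -71,"sz": -8,"wx": 0.027,"wz": -0.071},
  ],
)

```text
time: 8.1
ee_pos: [428.7, -94.4, 324.2]
eef_rot: [-0.002, 0.725, 0.689, -0.001]
force: [0.1, 0.6, -3.4]
width: 0.129
grip_force: 30.0
```

step_hand(
  rows=[
    {"jaw": 0,"sx": 30,"sy": -4},
    {"jaw": 0,"sx": 60,"sy": -8},
    {"jaw": 0,"sx": 90,"sy": -12},
    {"jaw": 0,"sx": 120,"sy": -16},
    {"jaw": 0,"sx": 150,"sy": -19},
    {"jaw": 0,"sx": 180,"sy": -22},
    {"jaw": 0,"sx": 210,"sy": -22},
    {"jaw": 0,"sx": 240,"sy": -20},
    {"jaw": 0,"sx": 265,"sy": -15},
    {"jaw": 0,"sx": 280,"sy": -10},
    {"jaw": 0,"sx": 285,"sy": -8},
    {"jaw": 0,"sx": 285,"sy": -8},
  ],
)

```text
time: 9.3
ee_pos: [435.9, 188.6, 325.0]
eef_rot: [-0.001, 0.724, 0.689, -0.001]
force: [-0.8, -0.3, -2.7]
width: 0.127
grip_force: 30.0
```

```bash
python3 -c "
from go import *
rel([526,312,325],-.05)"
```

```text
[127.7, 83.9, -0.3] [-0.003, 0.0, 0.001]
```

step_hand(
  rows=[
    {"jaw": 0,"sx": 10,"sy": 6},
    {"jaw": 0,"sx": 35,"sy": 22},
    {"jaw": 0,"sx": 65,"sy": 42},
    {"jaw": 0,"sx": 95,"sy": 62},
    {"jaw": 0,"sx": 118,"sy": 77},
    {"jaw": 0,"sx": 128,"sy": 84},
    {"jaw": 0,"sx": 128,"sy": 84},
    {"jaw": 0,"sx": 128,"sy": 84,"sz": 10},
    {"jaw": 0,"sx": 128,"sy": 84,"sz": 30},
    {"jaw": 0,"sx": 128,"sy": 84,"sz": 60},
    {"jaw": 0,"sx": 128,"sy": 84,"sz": 80},
    {"jaw": 0,"sx": 128,"sy": 84,"sz": 80},
  ],
)

```text
time: 10.5
ee_pos: [524.4, 310.5, 242.2]
eef_rot: [-0.002, 0.725, 0.689, -0.004]
force: [0.4, 0.2, -2.9]
width: 0.124
grip_force: 30.0
```

```bash
python3 - <<'E'
from go import *
import cv2
rel([526,312,325],-.05)
t=vision.camera("top")["frame"][:,:,::-1]; s=vision.camera("side")["frame"][:,:,::-1]
k=lambda i,x,y,w,h:cv2.resize(i[y:y+h,x:x+w],(390,520),interpolation=cv2.INTER_CUBIC)
cv2.imwrite("pics/g4.png",np.hstack([k(s,190,100,105,140),k(t,120,160,105,140)]))
E
```

```text
[1.3, 0.9, -82.8] [-0.008, 0.003, -0.001]
```

View pics/g4.png

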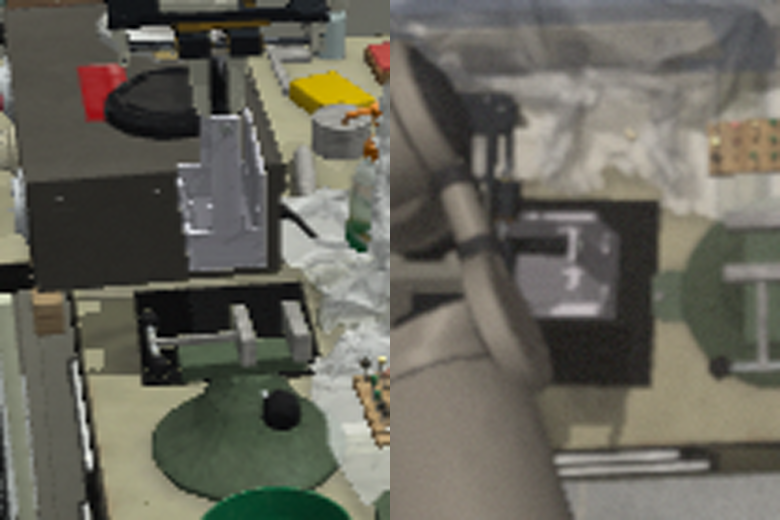

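The caddy hangs level over the mat: in the right crop the tray at (570,265) is about centred on it. In the left crop it's clear of the furnace. Going down to just above contact.

step_hand(
  rows=[
    {"jaw": 0,"sx": 1,"sy": 1,"sz": 10},
    {"jaw": 0,"sx": 1,"sy": 1,"sz": 35,"wx": -0.004},
    {"jaw": 0,"sx": 1,"sy": 1,"sz": 60,"wx": -0.008,"wy": 0.003},
    {"jaw": 0,"sx": 1,"sy": 1,"sz": 80,"wx": -0.008,"wy": 0.003},
    {"jaw": 0,"sx": 1,"sy": 1,"sz": 92,"wx": -0.008,"wy": 0.003},
    {"jaw": 0,"sx": 1,"sy": 1,"sz": 97,"wx": -0.008,"wy": 0.003},
    {"jaw": 0,"sx": 1,"sy": 1,"sz": 97,"wx": -0.008,"wy": 0.003},
    {"jaw": 0,"sx": 1,"sy": 1,"sz": 97,"wx": -0.008,"wy": 0.003},
    {"jaw": 0,"sx": 1,"sy": 1,"sz": 97,"wx": -0.008,"wy": 0.003},
  ],
)

```text
time: 11.5
ee_pos: [527.8, 313.6, 149.8]
eef_rot: [0.001, 0.725, 0.689, 0.004]
force: [-0.8, 0.4, -3.5]
width: 0.131
grip_force: 30.0
```

```bash
python3 -c "
from go import *
rel([526,312,136],-.05)"
```

```text
[-1.7, -1.8, 13.8] [0.008, -0.004, 0.0]
```

step_hand(
  rows=[
    {"jaw": 0,"sx": -1,"sy": -1,"sz": 3,"wx": 0.004,"wy": -0.002},
    {"jaw": 0,"sx": -1,"sy": -1,"sz": 6,"wx": 0.006,"wy": -0.003},
    {"jaw": 0,"sx": -1,"sy": -1,"sz": 9,"wx": 0.006,"wy": -0.003},
    {"jaw": 0,"sx": -1,"sy": -1,"sz": 11,"wx": 0.006,"wy": -0.003},
    {"jaw": 0,"sx": -1,"sy": -1,"sz": 11,"wx": 0.006,"wy": -0.003},
  ],
)

```text
time: 12.0
ee_pos: [526.4, 312.2, 137.8]
eef_rot: [0.0, 0.725, 0.689, 0.0]
force: [0.5, -1.1, -0.4]
width: 0.129
grip_force: 30.0
```

step_hand(
  rows=[
    {"jaw": 0,"sz": 1},
    {"jaw": 0,"sz": 2},
    {"jaw": 0,"sz": 2},
  ],
)

```text
time: 12.3
ee_pos: [526.6, 311.9, 137.6]
eef_rot: [0.001, 0.725, 0.689, 0.001]
force: [-2.5, -5.4, 10.6]
width: 0.127
grip_force: 30.0
```

It's down (10.6 N upward). I'll ease off the press by 1 mm, then open and rise.

step_hand(
  rows=[
    {"jaw": 0,"sz": -1},
    {"jaw": 0,"sz": -1},
  ],
  clamp_n=10,
)

```text
time: 12.5
ee_pos: [526.5, 312.2, 137.5]
eef_rot: [0.0, 0.725, 0.689, 0.001]
force: [-2.1, -3.7, 7.7]
width: 0.125
grip_force: 10.0
```

step_hand(
  rows=[
    {"jaw": 0.3},
    {"jaw": 0.5},
    {"jaw": 0.5},
    {"jaw": 0.5},
    {"jaw": 0.5},
    {"jaw": 0.5},
  ],
)

```text
time: 13.1
ee_pos: [526.2, 312.4, 136.5]
eef_rot: [-0.0, 0.725, 0.689, 0.0]
force: [-0.6, 0.5, -0.0]
width: 0.501
grip_force: 0.0
```

step_hand(
  rows=[
    {"jaw": 0.5,"sz": -10},
    {"jaw": 0.5,"sz": -30},
    {"jaw": 0.5,"sz": -60},
    {"jaw": 0.5,"sz": -100},
    {"jaw": 0.5,"sz": -140},
    {"jaw": 0.5,"sz": -170},
    {"jaw": 0.5,"sx": -20,"sy": -10,"sz": -180},
    {"jaw": 0.5,"sx": -50,"sy": -40,"sz": -180},
    {"jaw": 0.5,"sx": -80,"sy": -70,"sz": -180},
    {"jaw": 0.5,"sx": -110,"sy": -95,"sz": -180},
    {"jaw": 0.5,"sx": -120,"sy": -100,"sz": -180},
    {"jaw": 0.5,"sx": -120,"sy": -100,"sz": -180},
  ],
)

```text
time: 14.3
ee_pos: [420.0, 196.7, 317.9]
eef_rot: [0.0, 0.725, 0.689, 0.001]
force: [0.4, 0.2, 0.7]
width: 0.5
grip_force: 0.0
```

```bash
python3 - <<'E'
from go import *
import cv2
t=vision.camera("top")["frame"][:,:,::-1]; s=vision.camera("side")["frame"][:,:,::-1]
k=lambda i,x,y,w,h:cv2.resize(i[y:y+h,x:x+w],(390,520),interpolation=cv2.INTER_CUBIC)
cv2.imwrite("pics/g5.png",np.hstack([k(s,190,130,105,140),k(t,120,160,105,140)]))
E
```

```text
(no output)
```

View pics/g5.png

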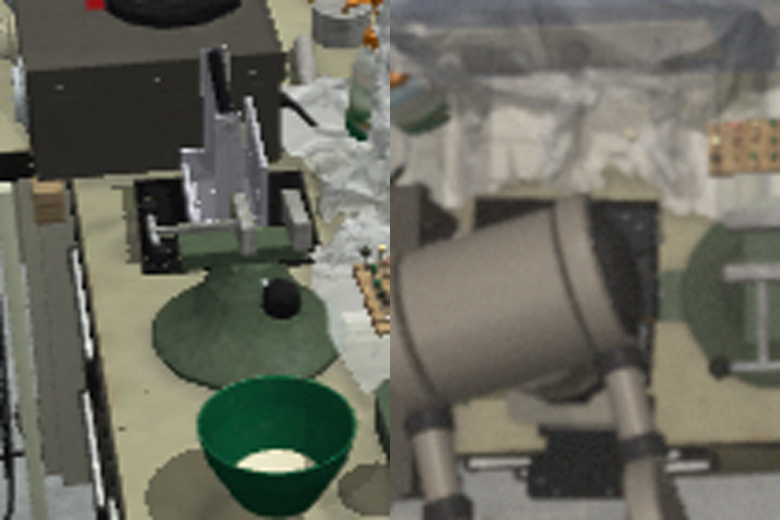

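The caddy stands upright on the mat: in the left crop its cheek is at (215,100) and its base at (225,215), inside the black square. The bowl at (280,430) looks undisturbed, and the arm is clear of everything.

```bash
python3 -c "
from rig import bot, vision, workorder, observe
print(workorder.sign_off())"
```

```text
the job is handed in; nothing more can be done
None
```

The caddy is off the stand and upright about in the middle of the mat, released only once it was down; the arm stayed clear of the bowl and spatula, and I handed the job in at about 14.4 s.

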